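# Shut the guard and hold the hidden bolt head while the nut runs home

### The job

Lower the clear guard of the bench nut runner by its bar until it is fully shut, without slamming it; that starts the spindle, but the bolt just turns round with the nut. So reach down between the two legs of the U bracket, grip the bolt's hexagon head and hold it from turning while the nut runs fully home (no more than 10 seconds), and finish still gripping the head, with the guard shut. Leave the loose things lying around where they are.

Things in the scene. Friction and masses are not known exactly. Their poses are not given: they have to be found in the camera images.
- nut_runner: Fixed green bench nut runner, base 230 x 390 mm, 28 mm high. Origin on the table under the bolt axis, at the outer face of the bracket's near leg. y runs along the bolt axis from the bracket to the motor, x to the guard's hinge side (away from the robot), z up. Along y: guarded chamber 9 to 102 mm (119 mm high, x -70 to 70), gear housing 105 to 215 (150 mm high), motor to 277 mm.
- gap_mouth (a point): Centre of the open top of the gap in the steel U bracket, 38 mm to the -y side of the nut runner's origin, 120 mm above the table. Along y the gap is 52 mm wide (-12 to -64 mm), between legs 12 mm (near) and 10 mm (far) thick. The legs are 120 mm long in x (-60 to 60 mm) and end at z = 120 mm; the gap's floor is at z = 40 mm. The gap is open at the top and at both x ends.
- bolt: M20 bolt through the near leg. Origin: centre of its hexagon head in the gap, 26.5 mm to the -y side of the nut runner's origin, 90 mm above the table. Head 30 mm across flats, 34.6 across corners, 13 mm thick along the bolt, kept 8 mm off the leg by a fixed collar of 29 mm diameter. It turns about the nut runner's y only; unheld it spins with the spindle at 3.4 rad/s, moment up to 0.25 N m.
- nut_run (a joint): How far the nut is screwed along the bolt, rad: 0 to 4 at the start, 12.6 fully home. It grows, at about 1.9 rad/s, only while the guard is shut and the bolt head is held. Jaws closed across the nut runner's x take the head at any angle of its flats: it turns until the flats lie against the jaws, then stops.
- guard (a joint): Angle of the clear plastic guard (140 x 93 mm, aluminium frame 8 mm thick), rad: 0 shut, at the start 1.1 to 1.4 (standing open). Stiff hinge: it stays at any angle and needs about 1 to 4 N at the bar to lower. An interlock lets the spindle run only when the guard is shut.
- guard_bar (a point): Middle of the guard's black bar grip: round, 12 mm thick, 80 mm long, parallel to the nut runner's y, 185 mm from the hinge axis. Behind it, before the guard's frame, is a free space 37 mm deep and 74 mm wide between two arms. With the guard shut the bar is 124 mm above the table, 115 mm to the -x and 55.5 mm to the +y side of the nut runner's origin.
- guard_hinge (a point): Point of the guard's hinge axis in line with the bar's middle, 70 mm to the +x and 55.5 mm to the +y side of the nut runner's origin, 124 mm above the table; the axis is parallel to the nut runner's y. With the guard at angle q the bar lies from here 185 mm x cos(q) towards the nut runner's -x and 185 mm x sin(q) up.
- spare_bolt: Loose spare M20 bolt standing on its head on the front edge of the base, 55 mm tall. To be left alone. Origin at its underside.
- spare_nut: Loose spare nut lying on the front edge of the base before the bracket, 30 mm across flats, 16 mm high. To be left alone. Origin at its underside.
- spare_washer: Loose washer on the front edge of the base, 37 mm in diameter, 5 mm thick. To be left alone.
- spanner: Loose steel spanner, 240 mm, on the table to the robot's right. To be left alone.
- bolt_bin: Open yellow plastic bin 150 x 110 x 60 mm with nuts in it, right of the nut runner. To be left alone.
- oil_can: Blue can, 60 mm in diameter, 150 mm tall, far right. To be left alone.
- carton: Cardboard carton 150 x 110 x 85 mm on the left. To be left alone.
- screwdriver: Screwdriver 220 mm on the table, front left. To be left alone.

How it is judged (in metres and radians):
On the way, in this order (a step that is already met when the one before it is completed fails the run):
1. the guard is fully shut (value of joint guard below 0.05 rad), for 0.2 s.
2. the bolt head is gripped between the fingers and no longer turns (contact force between the fingers and bolt above 5 N and distance between the grasp point and bolt below 0.025 m and angular speed of bolt below 0.3 rad/s and value of joint guard below 0.05 rad), for 0.5 s.
At the end, for the whole second after the job is handed in: The guard is shut (within 0.05 rad), the nut is fully run home on the bolt (nut_run above 12.3 rad), and the fingers still grip the bolt head (more than 5 N, grip centre within 25 mm of the head's centre) so that it stands still (under 0.15 rad/s) (value of joint guard below 0.05 rad and value of joint nut_run above 12.3 rad and contact force between the fingers and bolt above 5 N and distance between the grasp point and bolt below 0.025 m and angular speed of bolt below 0.15 rad/s); the arm keeps its last pose, push and grip.
It fails at once if the guard is slammed (falls or is swung shut faster than 2 rad/s) (velocity of joint guard below -2 rad/s).
It fails at once if a loose thing lying around is moved by more than 30 mm (distance of any of spare_bolt, spare_nut, spare_washer, spanner, bolt_bin, oil_can, carton, screwdriver from where it was at the start of the episode above 0.03 m).
It also fails if it takes over 58 s, if anything falls off the work surface, if the arm or the gripper's body presses on something with over 40 N, if the wrist force passes 120 N, or if a joint passes its speed limit or range.

### The arm

A 6-joint arm with a two-finger parallel gripper is mounted at the origin on the work surface. World frame = base frame: x ahead of the robot, y to its left, z up, the work surface at z = 0. Lengths are in mm, angles in rad, forces in N, time in s.
With the tool pointing down it reaches from about 250 to 800 mm from the base axis. Payload 3.9 kg.
Tool frame: the origin (TCP) lies on the front face of the gripper's body, between the roots of the fingers; the fingertips stand 73 mm ahead of it and the grasp point (between the pads) lies 54 mm ahead of it (arm.nose_length is the z of the fingertips in the tool frame, in mm); z points along the fingers, y is the line along which they close (so a half turn about z gives the same grasp; the last joint's range is limited). The gripper opens to 85 mm and grips with 20 to 120 N. Pads are 22 mm wide; open, the fingers measure 114 mm over their backs; the gripper's body (76 mm by 85 mm) begins 54 mm behind the grasp point. The pads swing forward as they close: fully open they stand 13 mm farther back than shut.
Start: joints at [1.1, 0.26, -0.138, 1.173, 0, 1.571], TCP at [238.134, 467.876, 303.904] pointing down, gripper open.
Joint ranges: [-2.78, 2.78], [-0.83, 1.72], [-1.28, 1.37], [-1.9, 2.12], [-1.57, 1.48], [-3.14, 3.14]. Speed limits (rad/s): [2.57, 2.57, 3.14, 3.14, 3.14, 3.14].

### API

Orientations are given as a unit quaternion [x, y, z, w].
In Python, from cell import arm, vision gives the robot as it stands.
- The arm moves only by the tool step_arm, never from a script. Its arguments are lists of equal length, an entry for each row: "gripper": the opening, from -1 (shut) to 1 (fully open); "translation": the shift along the tool's x, y, z in normalised numbers (1 is 0.75 m), a list of three; "rot": the turn, a rotation vector about the tool's x, y, z in a scale on which 1.0 is pi rad, a list of three. A call has 1 to 5 rows; each row is the pose to reach, as a shift and turn from the pose commanded when the call began, along the tool's axes at that moment; what a row does not reach only later rows make up. A row lasts 1/8 s, in which the tool goes at most 62.5 mm and 10.7 degrees, less where a joint would pass 70% of its speed; a pose out of reach is approached as far as the arm can. A shift or turn number past 1, either way, is cut back to 1. A call with a gripper value outside its range is refused whole. The fingers move at their own pace and stop on an object; "newtons" is the grip in N (left out, the last holds). Time passes only in rows, so rows that repeat a pose let the fingers close. It gives the time, the measured TCP pose, the force, the opening and the grip force at its end, in the units of the state.
- arm.sense(): the state, without advancing time (a new reading comes with each control period).
- vision.get_image(name): name is "scene" or "side" or "wrist"; returns a dict with "frame" (480x640x3 uint8, red, green, blue), "range_z" (480x640 float32, mm along the optical axis (not along the pixel's ray), 0 where there is no reading), "fx", "fy", "cx", "cy" (pixels), "k1" (the pictures are not rectified: a ray, as slopes to the right and down, at radius r is drawn at 1 + k1 r^2 times it, then the intrinsics apply), "R" (3x3) and "t" (3): a world point X has camera coordinates R X + t. Camera axes: x right, y down, z forward; pixel columns grow to the right and rows downward; lengths in mm; the calibration is good to about 2 mm. A picture is of the moment at which its call begins.
- arm.hand_in(): hands the job in; it is judged then, once.
The state is a dict: "clock": time; "joint_pos": joint angles; "dq": joint speeds; "joint_efforts": joint torques, N m; "position": TCP position; "tool_rot": TCP orientation; "ft_force": force on the tool from outside, world axes, zero at the start; "wrist_torque": the same for the moment, N m; "width": finger opening in mm; "gripper_force": force on a finger pad.
Only numpy, scipy, OpenCV 4.12 (cv2) and the standard library are available. Lean on these libraries where they do the work, as an engineer would, in place of code of your own. Each camera call takes 0.05 s, during which the arm holds its last target. There are 200 camera calls.

## Working session

There is one attempt and no reset: what is moved stays moved. The work goes in short steps, Python scripts to look and compute and a tool call to move; the robot and the scene stay as the last step left them, time stands still between calls to the robot, and variables do not carry over. Pictures are saved under pics/ and viewed, at most 10 in all, crops included, and the job is handed in when it is done.

Besides the shell and the picture viewer there is one more tool, called after "Request:" as name(argument=value, ...) on one line, values as JSON. step_arm: Moves the arm, as the interface text tells. Its arguments: {"type":"object","properties":{"gripper":{"type":"array","items":{"type":"number"}},"translation":{"type":"array","items":{"type":"array","items":{"type":"number"}}},"rot":{"type":"array","items":{"type":"array","items":{"type":"number"}}},"newtons":{"type":"number"}},"required":["gripper","translation","rot"]}

```bash
mkdir -p pics; ls; cat > h.py <<'E'
import numpy as np, cv2
from cell import arm, vision
from scipy.spatial.transform import Rotation as Rn
def pts(im):
    h,w=im["range_z"].shape
    u,v=np.meshgrid(np.arange(w),np.arange(h))
    K=np.array([[im["fx"],0,im["cx"]],[0,im["fy"],im["cy"]],[0,0,1.]])
    n=cv2.undistortPoints(np.stack([u,v],-1).reshape(-1,1,2).astype(np.float64),K,np.array([im["k1"],0,0,0.])).reshape(h,w,2)
    z=im["range_z"].astype(float)
    c=np.dstack([n*z[...,None],z])
    R=np.array(im["R"]);t=np.array(im["t"])
    P=(c-t)@R
    P[z==0]=np.nan
    return P
def save(n,im): cv2.imwrite("pics/"+n+".png",im["frame"][...,::-1])
E
python3 - <<'E'
from h import *
import pickle
d={}
for n in("scene","side"):
    d[n]=vision.get_image(n); save(n+"0",d[n])
    R=np.array(d[n]["R"]);print(n,-R.T@np.array(d[n]["t"]),R[2],d[n]["k1"])
pickle.dump(d,open("d.pkl","wb"))
print(arm.sense())
E
```

```text
pics
scene [1177.69941248 -559.84421733 1392.82155919] [-0.42468501  0.37107685 -0.82579938] 0.02575012241720946
side [  350.03955773 -1064.59923546   836.92026753] [ 0.11495223  0.82458346 -0.55393871] -0.07920793466605193
{'clock': 0.1, 'joint_pos': array([ 1.10001959e+00,  2.60613561e-01, -1.39244803e-01,  1.17271496e+00,
       -3.23116714e-05,  1.57078173e+00]), 'dq': array([ 0.00110003, -0.00145769,  0.00227653,  0.00145156,  0.00058035,
        0.00043029]), 'joint_efforts': array([ 9.49598580e-04, -4.06507194e+01,  2.54527777e+01,  1.00844205e-02,
        1.04464400e-04,  8.42414181e-06]), 'position': array([237.9126984 , 467.44626837, 303.14874001]), 'tool_rot': array([ 2.33213460e-01,  9.72425160e-01, -8.67766007e-04, -1.91512808e-04]), 'ft_force': array([ 0.53992394, -0.63874469, -0.07206764]), 'wrist_torque': array([-0.00948953,  0.04945585, -0.00367412]), 'gripper_force': 0.0, 'width': 85.5615065771001}
```

View pics/scene0.png

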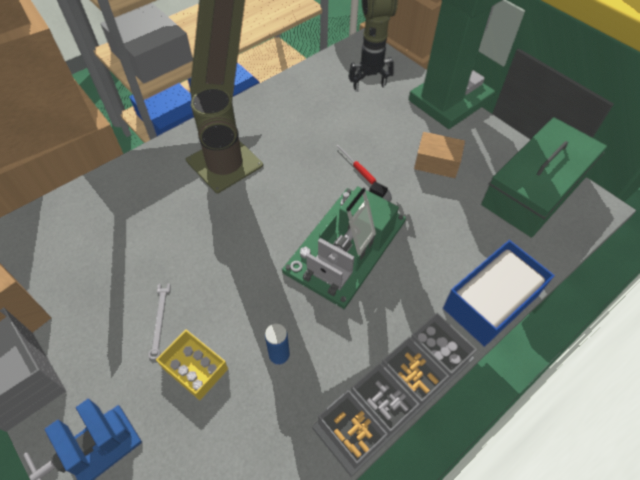

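View pics/side0.png

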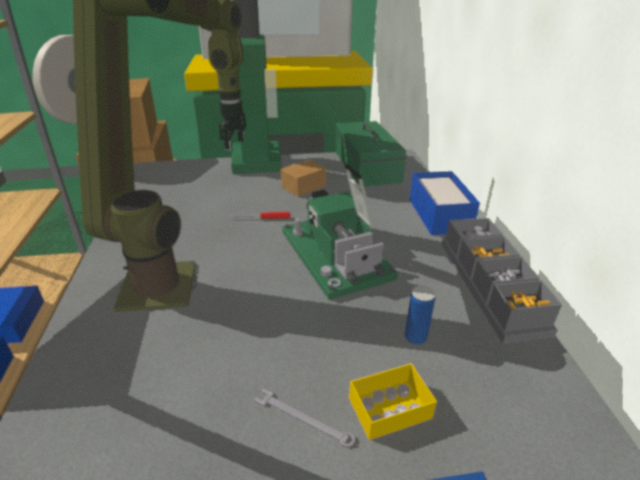

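The scene view shows the nut runner at about (345,245), with its bracket at (330,265), the open guard at (360,225) and the spare parts at (297,262). In the side view it is at about (340,245), with the bracket at (358,255). Next I'll measure its pose.

```bash
python3 - <<'E'
from h import *
import pickle
d=pickle.load(open("d.pkl","rb"))
for n,(u0,u1,v0,v1) in {"scene":(270,415,180,315),"side":(270,405,165,305)}.items():
    im=d[n];P=pts(im)[v0:v1,u0:u1];f=im["frame"][v0:v1,u0:u1]
    hsv=cv2.cvtColor(f,cv2.COLOR_RGB2HSV)
    g=(hsv[...,0]>45)&(hsv[...,0]<90)&(hsv[...,1]>90)
    z=P[...,2]
    b=g&(z>18)&(z<38)
    r=cv2.minAreaRect(P[b][:,:2].astype(np.float32)); print(n,"base",r,cv2.boxPoints(r).round().tolist(),np.median(z[b]))
    h=g&(z>140)&(z<158)
    r=cv2.minAreaRect(P[h][:,:2].astype(np.float32)); print("housing",r,np.median(z[h]))
    s=(~g)&(hsv[...,1]<60)&(z>112)&(z<126)
    print("bracket tops",s.sum()); 
    r=cv2.minAreaRect(P[s][:,:2].astype(np.float32)); print(r,cv2.boxPoints(r).round().tolist())
    hi=z>165; print("high",hi.sum(),P[hi].mean(0), P[hi].min(0),P[hi].max(0))
    big=cv2.resize(f[...,::-1],None,fx=4.0,fy=4.0,interpolation=cv2.INTER_CUBIC); cv2.imwrite(f"pics/{n}c.png",big)
E
```

```text
scene base ((556.8762817382812, 81.79195404052734), (225.43365478515625, 363.5837707519531), 16.456510543823242) [[397.0, 224.0], [500.0, -124.0], [716.0, -61.0], [613.0, 288.0]] 28.791368212847892
housing ((557.5235595703125, 173.42727661132812), (151.9906768798828, 109.6563491821289), 18.92407989501953) 150.77582537771116
bracket tops 489
((578.310546875, 116.59019470214844), (131.4701385498047, 359.010009765625), 10.477341651916504) [[481.0, 281.0], [546.0, -72.0], [676.0, -48.0], [610.0, 305.0]]
high 808 [611.79886318  79.52407034 237.4254445 ] [577.18947837  30.67053267 165.34452358] [646.08071073 133.0071411  313.66174744]
side base ((518.6787109375, 293.736328125), (816.2156372070312, 572.9454345703125), 72.86032104492188) [[125.0, -12.0], [672.0, -181.0], [913.0, 599.0], [365.0, 768.0]] 26.249353067568833
housing ((549.7715454101562, 175.5861358642578), (142.61611938476562, 129.134765625), 14.395125389099121) 147.8854761627958
bracket tops 372
((560.9476318359375, 111.90731048583984), (138.18479919433594, 355.0976257324219), 18.757423400878906) [[438.0, 258.0], [553.0, -78.0], [683.0, -34.0], [569.0, 302.0]]
high 538 [606.74653716  73.37384384 237.73555693] [572.29193271  29.12363803 165.09179396] [642.46191387 129.56579334 308.03730452]
```

View pics/scenec.png

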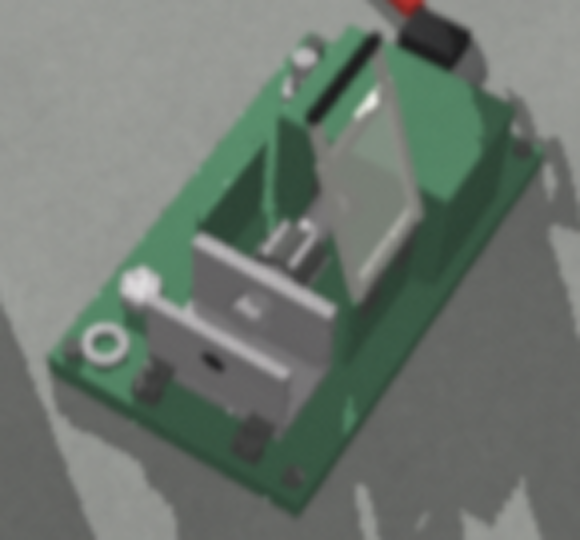

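The crop shows the bracket legs' tops running from (195,240) to (333,312) and from (150,310) to (290,375). The bolt head sits between them near (250,303), the black guard bar runs from (312,118) to (378,38), and the spare nut and washer are at (140,285) and (105,345). I'll refine the pose from these features.

```bash
python3 - <<'E'
from h import *
import pickle
d=pickle.load(open("d.pkl","rb"))
a=np.radians(17.3)
for n,(u0,u1,v0,v1) in {"scene":(270,415,180,315),"side":(270,405,165,305)}.items():
    im=d[n];P=pts(im)[v0:v1,u0:u1].reshape(-1,3);f=im["frame"][v0:v1,u0:u1]
    hsv=cv2.cvtColor(f,cv2.COLOR_RGB2HSV).reshape(-1,3)
    P=P.copy();z=P[:,2]
    ex=np.array([np.cos(a),np.sin(a)]);ey=np.array([-ex[1],ex[0]])
    O=np.array([557,82.]) # base centre
    L=np.c_[(P[:,:2]-O)@ex,(P[:,:2]-O)@ey]
    # housing top yaw + box
    def rect(m,t):
        q=P[m][:,:2].astype(np.float32)
        r=cv2.minAreaRect(q); l=L[m]; print(n,t,m.sum(),np.round(r[0],1),np.round(r[1],1),round(r[2],2),"local",np.percentile(l,[1,50,99],axis=0).round(1).tolist(),"z",np.median(z[m]).round(1))
    near=(abs(L[:,0])<125)&(abs(L[:,1])<205)
    g=(hsv[:,0]>45)&(hsv[:,0]<90)&(hsv[:,1]>90)
    rect(near&g&(z>18)&(z<38),"base")
    rect(near&g&(z>142)&(z<158)&(L[:,1]<175),"housing")
    s=near&~g&(z>112)&(z<128)&(L[:,1]<-40)
    rect(s,"tops")
    h,e=np.histogram(L[s][:,1],np.arange(-150,-30,4));print([(int(x),int(c)) for x,c in zip(e,h) if c])
    for nm,lo,hi in(("far",-140,-100),("near",-82,-55)):
        m=s&(L[:,1]>lo)&(L[:,1]<hi)
        if m.sum()>20:
            rect(m,nm)
    k=near&(hsv[:,2]<60)&(z>230); rect(k,"bar"); print(P[k].mean(0),P[k].min(0),P[k].max(0))
E
```

```text
scene base 895 [556.9  81.8] [225.4 363.6] 16.46 local [[-110.8, -180.0], [-72.9, -40.8], [110.5, 168.9]] z 28.8
scene housing 701 [558.6 173.8] [149.7 109.7] 18.92 local [[-41.5, 35.7], [55.1, 91.7], [102.0, 138.3]] z 150.8
scene tops 412 [601.6  -3. ] [140.1 107.6] 16.19 local [[-47.6, -147.0], [14.8, -83.0], [84.5, -42.5]] z 119.7
[(-150, 18), (-146, 60), (-142, 54), (-138, 34), (-134, 5), (-90, 3), (-86, 52), (-82, 59), (-78, 39), (-74, 39), (-70, 1), (-66, 3), (-62, 3), (-58, 9), (-54, 12), (-50, 5), (-46, 13), (-42, 3)]
scene far 63 [608.4 -45. ] [117.8   7.6] 16.42 local [[-45.6, -139.7], [5.3, -137.3], [69.9, -132.4]] z 120.4
scene near 151 [593.8  21.9] [129.8  26.8] 17.52 local [[-47.2, -81.7], [11.0, -75.7], [80.8, -55.5]] z 120.0
scene bar 73 [594.2  71.8] [ 7.9 80.8] 16.64 local [[28.8, -60.4], [32.9, -20.7], [36.5, 19.4]] z 308.0
[594.55793884  71.99258291 307.84891389] [579.68533795  32.67261246 302.67995469] [607.30661385 111.48771993 313.66174744]
side base 1538 [545.1  87.1] [225.9 386.9] 17.4 local [[-121.3, -182.2], [-78.4, -24.2], [94.7, 190.1]] z 26.2
side housing 706 [551.7 168.1] [142.6 113.8] 14.4 local [[-48.0, 31.1], [14.6, 81.8], [88.9, 136.4]] z 148.0
side tops 314 [599.8  -4.3] [135.4 109.2] 16.05 local [[-50.9, -148.7], [8.9, -85.0], [77.6, -42.0]] z 117.1
[(-150, 35), (-146, 54), (-142, 38), (-138, 16), (-134, 1), (-90, 10), (-86, 42), (-82, 42), (-78, 30), (-74, 18), (-70, 2), (-66, 3), (-62, 3), (-58, 6), (-54, 2), (-50, 5), (-46, 3), (-42, 4)]
side far 33 [605.3 -46. ] [117.    6.4] 17.52 local [[-49.4, -139.9], [1.5, -137.9], [66.1, -133.6]] z 118.0
side near 103 [589.8  19.9] [130.1  26.6] 17.9 local [[-50.4, -81.9], [7.6, -77.2], [77.6, -55.2]] z 117.5
side bar 69 [588.5  72. ] [12.2 86. ] 17.44 local [[21.0, -61.4], [25.7, -25.3], [32.8, 22.4]] z 304.8
[588.88731963  66.14498542 304.27086824] [574.11499284  31.30034949 295.90790358] [603.17401193 112.66957614 308.03730452]
```

```bash
cat >> h.py <<'E'
YAW=np.radians(17.0); ORG=np.array([588.8,15.1])
def w(x,y,z):
    c,s=np.cos(YAW),np.sin(YAW); return np.array([ORG[0]+c*x-s*y,ORG[1]+s*x+c*y,z])
def plan(p,sign=1,pos=None,rot=None,tilt=0.):
    """tool down, y along sign*runner x; p is TCP target world mm"""
    s=arm.sense(); pos=s["position"] if pos is None else pos
    R=Rn.from_quat(s["tool_rot"]) if rot is None else rot
    ex=np.array([np.cos(YAW),np.sin(YAW),0])*sign; z=np.array([0,0,-1.])
    T=Rn.from_matrix(np.c_[np.cross(ex,z),ex,z])
    d=R.inv().apply(p-pos)/1000; r=(R.inv()*T).as_rotvec()
    print("trans",d.round(4),"rot",r.round(4),"deg",np.degrees(np.linalg.norm(r)).round(1)); return d,r
E
python3 - <<'E'
from h import *
s=arm.sense();print(Rn.from_quat(s["tool_rot"]).as_matrix().round(3))
im=vision.get_image("wrist");R=np.array(im["R"]);print("cam",-R.T@np.array(im["t"])-s["position"],R.round(2),im["fx"])
for q in(1.25,1.3,1.35):
  b=w(70-185*np.cos(q),55.5,124+185*np.sin(q));print(q,b)
p=w(20,30,440)
for sg in(1,-1):print(p);plan(p,sg)
E
```

```text
[[-0.891  0.454 -0.001]
 [ 0.454  0.891 -0.002]
 [-0.    -0.002 -1.   ]]
cam [-57.18907883  30.78238437  69.89583907] [[ 0.45  0.89 -0.  ]
 [ 0.86 -0.44  0.26]
 [ 0.23 -0.12 -0.97]] 422.65770890101163
1.25 [583.72901246  71.58553601 299.56215458]
1.3 [592.18977893  74.17225191 302.2582643 ]
1.35 [600.76883306  76.79513197 304.5088212 ]
[599.15494398  49.63657677 440.        ]
trans [-0.5114 -0.2088 -0.1364] rot [-1.500e-03  7.000e-04  8.033e-01] deg 46.0
[599.15494398  49.63657677 440.        ]
trans [-0.5114 -0.2088 -0.1364] rot [-8.0000e-04 -1.8000e-03 -2.3383e+00] deg 134.0
```

The manual's scale: shifts go in shares of 0.75 m and turns go in shares of pi rad. Converting my numbers, -0.25 m / 0.75 = -0.3333, -0.19 m / 0.75 = -0.2533, 0.803 rad / 3.1416 = 0.2556.

Request:
step_arm(gripper=[1, 1, 1, 1, 1], translation=[[-0.0267, -0.0133, -0.08], [-0.1067, -0.04, -0.1333], [-0.1867, -0.08, -0.16], [-0.2533, -0.1067, -0.18], [-0.3333, -0.1333, -0.1813]], rot=[[0, 0, 0.0509], [0, 0, 0.1019], [0, 0, 0.1528], [0, 0, 0.2037], [0, 0, 0.2556]])

```text
clock: 0.78
position: [406.9, 274.2, 440.4]
tool_rot: [0.597, 0.803, 0.001, 0.0]
ft_force: [0.5, 1.1, -0.9]
width: 85.2
gripper_force: 0.0
```

```bash
python3 - <<'E'
from h import *
print(arm.sense()["position"],arm.sense()["joint_pos"]);plan(w(15,5,440))
E
```

```text
[406.86970035 274.23933195 440.36222306] [5.93017777e-01 1.78050791e-01 1.05910867e-01 1.49608423e+00
 1.18906185e-04 1.87148998e+00]
trans [-0.2955  0.1145  0.0004] rot [ 0.0024 -0.0009 -0.0044] deg 0.3
```

Scaled: -0.285 m / 0.75 = -0.38, -0.228 m / 0.75 = -0.304.

Request:
step_arm(gripper=[1, 1, 1, 1, 1], translation=[[-0.076, 0.0293, 0], [-0.152, 0.0587, 0], [-0.228, 0.088, 0], [-0.304, 0.1173, 0], [-0.38, 0.1467, 0]], rot=[[0, 0, 0], [0, 0, 0], [0, 0, 0], [0, 0, 0], [0, 0, 0]])

```text
clock: 1.4
position: [595.3, 33.4, 438.7]
tool_rot: [0.595, 0.804, 0.0, -0.0]
ft_force: [1.1, 0.8, 0.3]
width: 85.2
gripper_force: 0.0
```

Request:
step_arm(gripper=[1, 1], translation=[[0, 0, 0], [0, 0, 0]], rot=[[0, 0, 0], [0, 0, 0]])

```text
clock: 1.65
position: [594.2, 35.1, 438.4]
tool_rot: [0.595, 0.804, -0.0, -0.001]
ft_force: [-1.3, 0.3, -0.9]
width: 85.4
gripper_force: 0.0
```

```bash
python3 - <<'E'
from h import *
import pickle
im=vision.get_image("wrist");save("wrist1",im)
pickle.dump(im,open("w1.pkl","wb"))
plan(w(15,5,440))
E
```

```text
trans [-0.0133  0.0041 -0.0012] rot [-0.0008 -0.0007  0.0008] deg 0.1
```

View pics/wrist1.png

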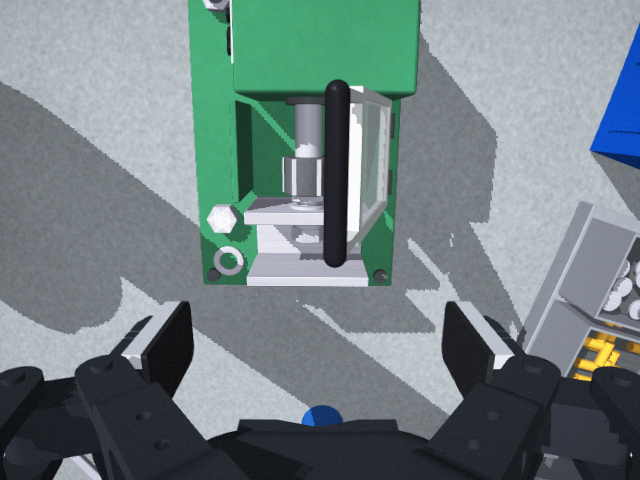

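The wrist view is well aligned. The black bar runs from (337,85) to (336,262), the near leg's top is at (285,211), the far leg's top at (300,270), and the bolt head at (308,235). The spare bolt is at (222,218) and the washer at (229,262).

```bash
python3 - <<'E'
from h import *
import pickle
im=pickle.load(open("w1.pkl","rb"));P=pts(im);f=im["frame"];z=P[...,2]
L=np.dstack([*( ((P[...,:2]-ORG)@np.array([[np.cos(YAW),-np.sin(YAW)],[np.sin(YAW),np.cos(YAW)]])).transpose(2,0,1)),z])
v=np.arange(480)[:,None]+np.zeros((1,640));u=np.arange(640)[None]+np.zeros((480,1))
m=(f.max(2)<55)&(v<280)&(u>300)&(u<370)&(z>270)
print("bar",m.sum(),np.percentile(L[m],[1,50,99],axis=0).round(1))
q=L[m]; top=q[:,2]>np.percentile(q[:,2],60);pp=np.polyfit(q[top][:,1],q[top][:,0],1);print("bar slope deg",np.degrees(pp[0]))
for nm,(a,b) in {"near":(190,225),"far":(245,290)}.items():
    m=(v>a)&(v<b)&(u>225)&(u<400)&(abs(z-120)<5)
    q=L[m];r=cv2.minAreaRect(q[:,:2].astype(np.float32))
    print(nm,m.sum(),np.percentile(q,[1,50,99],axis=0).round(1).tolist(),r)
g=(v<95)&(abs(z-150)<6)&(u>200)&(u<430);q=L[g];print("housing",np.percentile(q,[.5,50,99.5],axis=0).round(1).tolist())
m=(v>226)&(v<246)&(u>285)&(u<323)&(z>80);q=L[m];print("head",np.percentile(q,[1,50,99],axis=0).round(1).tolist())
E
```

```text
bar 4212 [[ 15.8  15.9 302.5]
 [ 21.3  61.6 306.7]
 [ 26.9 102.  308.6]]
bar slope deg 0.5121466118048814
near 1122 [[-66.2, -8.3, 116.1], [-23.0, -1.6, 119.7], [17.4, 22.3, 121.7]] ((6.047096252441406, 6.557989120483398), (31.732746124267578, 146.8057098388672), 89.14727783203125)
far 1312 [[-56.1, -71.0, 115.5], [2.9, -65.3, 119.7], [60.9, -60.6, 121.6]] ((2.3049354553222656, -65.87586212158203), (11.056135177612305, 119.33702087402344), 89.52739715576172)
housing [[-55.2, 108.3, 146.7], [16.6, 145.3, 149.8], [92.2, 179.2, 151.9]]
head [[-13.8, -30.3, 92.6], [1.8, -22.5, 103.6], [16.7, -14.9, 107.1]]
```

```bash
sed -i 's/^YAW=.*/YAW=np.radians(16.5); ORG=np.array([589.8,19.0])/' h.py; python3 - <<'E'
from h import *
print(w(0,0,0), w(21,55.5,302.5));plan(w(21,55.5,357))
E
```

```text
[589.8  19.    0. ] [594.1723628   78.17881752 302.5       ]
trans [0.0404 0.0128 0.0818] rot [-0.0008 -0.0006  0.0095] deg 0.5
```

Scaled: 0.082 m / 0.75 = 0.1093, 0.0404 m / 0.75 = 0.0539, 0.0095 rad / 3.1416 = 0.003.

Request:
step_arm(gripper=[1, 1, 1, 1, 1], translation=[[0.04, 0.0133, 0], [0.0539, 0.0171, 0.0267], [0.0539, 0.0171, 0.06], [0.0539, 0.0171, 0.0867], [0.0539, 0.0171, 0.1093]], rot=[[0, 0, 0.003], [0, 0, 0.003], [0, 0, 0.003], [0, 0, 0.003], [0, 0, 0.003]])

```text
clock: 2.33
position: [593.4, 79.4, 356.7]
tool_rot: [0.597, 0.802, -0.0, -0.0]
ft_force: [-0.1, 0.2, -0.3]
width: 85.2
gripper_force: 0.0
```

Request:
step_arm(gripper=[-0.1, -0.1, -0.1], translation=[[0, 0, 0], [0, 0, 0], [0, 0, 0]], rot=[[0, 0, 0], [0, 0, 0], [0, 0, 0]], newtons=25)

```text
clock: 2.7
position: [595.0, 78.0, 358.2]
tool_rot: [0.598, 0.801, 0.001, 0.001]
ft_force: [-0.5, 0.4, 0.0]
width: 38.6
gripper_force: 0.0
```

```bash
python3 - <<'E'
from h import *
s=arm.sense();print(s["width"]);plan(w(21,55.5,357))
im=vision.get_image("wrist");save("wrist2",im)
E
```

```text
38.63206950059087
trans [ 0.0004 -0.0008  0.0012] rot [0.002  0.0003 0.0001] deg 0.1
```

View pics/wrist2.png

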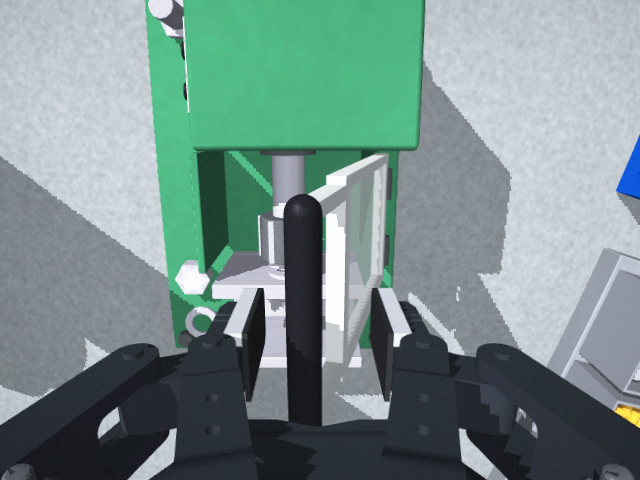

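The bar at column 303 lies between the pads (columns 258 and 378), slightly left of centre. I'll measure the offset.

```bash
python3 - <<'E'
from h import *
s=arm.sense();im=vision.get_image("wrist");P=pts(im);f=im["frame"]
T=(P.reshape(-1,3)-s["position"])@Rn.from_quat(s["tool_rot"]).as_matrix();T=T.reshape(P.shape)
m=np.zeros(f.shape[:2],bool);m[200:400,280:325]=True;m&=(f.max(2)<70)&(P[...,2]>290)
print(m.sum(),np.percentile(T[m],[1,50,99],axis=0).round(1),np.percentile(P[m],[1,50,99],axis=0).round(1))
for a,b in((225,268),(370,415)):
    k=np.zeros_like(m);k[285:400,a:b]=True;k&=(T[...,2]<90)&(T[...,2]>20);print(np.percentile(T[k],[1,50,99],axis=0).round(1))
E
```

```text
7192 [[-22.5  -8.4  49.4]
 [ 14.1  -2.5  51.4]
 [ 43.8   3.   55.3]] [[576.7  55.5 302.8]
 [588.8  90.7 306.7]
 [602.9 119.4 308.6]]
[[-10.3 -28.4  21.2]
 [  7.6 -18.6  43. ]
 [ 12.4 -17.2  69.5]]
[[-10.2  20.7  20.9]
 [  7.4  22.4  42.6]
 [ 12.5  32.8  69.7]]
```

Scaled: -0.0045 m / 0.75 = -0.006, 0.001 m / 0.75 = 0.0013.

Request:
step_arm(gripper=[-0.1, -0.9, -0.9, -0.9, -0.9], translation=[[0, -0.006, 0.0013], [0, -0.006, 0.0013], [0, -0.006, 0.0013], [0, -0.006, 0.0013], [0, -0.006, 0.0013]], rot=[[0, 0, 0], [0, 0, 0], [0, 0, 0], [0, 0, 0], [0, 0, 0]], newtons=30)

```text
clock: 3.42
position: [590.5, 76.2, 356.0]
tool_rot: [0.599, 0.801, -0.0, 0.0]
ft_force: [-0.5, 0.1, 0.6]
width: 11.1
gripper_force: 29.2
```

```bash
python3 - <<'E'
from h import *
s=arm.sense();print(s["position"],s["width"],s["gripper_force"],s["ft_force"])
q0=1.284
for k in range(1,16):
    q=max(q0-k*0.09,-0.005);d=185*np.array([np.cos(q)-np.cos(q0),np.sin(q)-np.sin(q0)]);print(k,round(q,2),"y",round(-d[0]/1000,4),"z",round(-d[1]/1000,4))
E
```

```text
[590.46760759  76.23069575 356.04032376] 11.0715579751557 29.223943054676056 [-0.509569    0.11108589  0.59094871]
1 1.19 y -0.0157 z 0.0054
2 1.1 y -0.0309 z 0.0122
3 1.01 y -0.0454 z 0.0204
4 0.92 y -0.0592 z 0.0298
5 0.83 y -0.072 z 0.0404
6 0.74 y -0.0838 z 0.0522
7 0.65 y -0.0945 z 0.0649
8 0.56 y -0.104 z 0.0785
9 0.47 y -0.1123 z 0.093
10 0.38 y -0.1192 z 0.1081
11 0.29 y -0.1247 z 0.1238
12 0.2 y -0.1288 z 0.14
13 0.11 y -0.1315 z 0.1564
14 0.02 y -0.1326 z 0.173
15 -0.01 y -0.1327 z 0.1784
```

Scaled: -0.072 m / 0.75 = -0.096, -0.0454 m / 0.75 = -0.0605.

Request:
step_arm(gripper=[-0.9, -0.9, -0.9, -0.9, -0.9], translation=[[0, -0.0209, 0.0072], [0, -0.0413, 0.0163], [0, -0.0605, 0.0272], [0, -0.0787, 0.0397], [0, -0.096, 0.0539]], rot=[[0, 0, 0], [0, 0, 0], [0, 0, 0], [0, 0, 0], [0, 0, 0]])

```text
clock: 4.05
position: [523.3, 56.3, 317.0]
tool_rot: [0.598, 0.801, 0.003, 0.002]
ft_force: [1.9, 0.4, 2.5]
width: 11.2
gripper_force: 30.3
```

Scaled: 0.0677 m / 0.75 = 0.0903, 0.0526 m / 0.75 = 0.0701.

Request:
step_arm(gripper=[-0.9, -0.9, -0.9, -0.9, -0.9], translation=[[0, -0.016, 0.016], [0, -0.03, 0.0327], [0, -0.0427, 0.0507], [0, -0.0537, 0.0701], [0, -0.0629, 0.0903]], rot=[[0, 0, 0], [0, 0, 0], [0, 0, 0], [0, 0, 0], [0, 0, 0]])

```text
clock: 4.68
position: [477.3, 42.6, 248.8]
tool_rot: [0.598, 0.801, 0.001, 0.001]
ft_force: [1.4, 1.6, 4.4]
width: 11.0
gripper_force: 32.0
```

```bash
python3 - <<'E'
from h import *
s=arm.sense();print(s["position"],s["width"],s["gripper_force"],s["ft_force"])
im=vision.get_image("wrist");save("wrist3",im)
E
```

```text
[477.29609123  42.59060869 248.75824919] 11.021633987036193 31.98175549507141 [1.42873053 1.60882161 4.42218661]
```

View pics/wrist3.png

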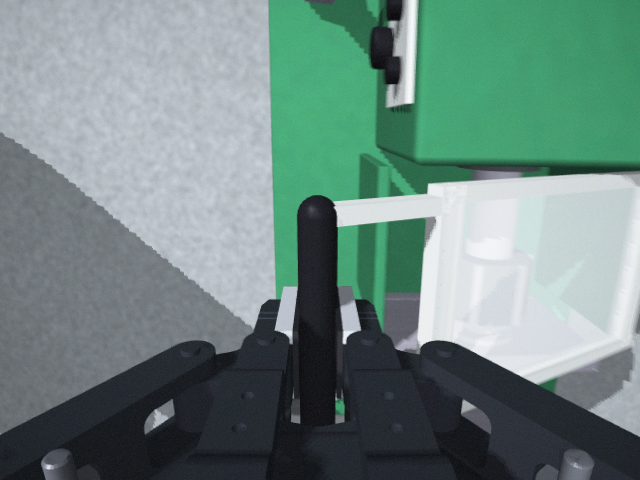

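The fingers hold the bar at (317,300), and the guard is following at about 0.4 rad.

Scaled: 0.071 m / 0.75 = 0.0947, 0.063 m / 0.75 = 0.084.

Request:
step_arm(gripper=[-0.9, -0.9, -0.9, -0.9, -0.9], translation=[[0, -0.0073, 0.0209], [0, -0.0128, 0.0427], [0, -0.0164, 0.064], [0, -0.0179, 0.084], [0, -0.0179, 0.0947]], rot=[[0, 0, 0], [0, 0, 0], [0, 0, 0], [0, 0, 0], [0, 0, 0]])

```text
clock: 5.35
position: [463.0, 38.4, 176.6]
tool_rot: [0.599, 0.801, -0.001, -0.0]
ft_force: [-1.8, -1.9, 2.1]
width: 11.1
gripper_force: 33.2
```

Scaled: 0.003 m / 0.75 = 0.004, 0.001 m / 0.75 = 0.0013.

Request:
step_arm(gripper=[-0.9, -0.9, -0.9], translation=[[0, 0, 0.0013], [0, 0, 0.0027], [0, 0, 0.004]], rot=[[0, 0, 0], [0, 0, 0], [0, 0, 0]])

```text
clock: 5.72
position: [463.0, 38.4, 174.0]
tool_rot: [0.599, 0.801, -0.0, -0.0]
ft_force: [-2.1, -3.8, 1.9]
width: 11.1
gripper_force: 33.2
```

```bash
python3 - <<'E'
from h import *
s=arm.sense();print(s["position"],s["width"],s["gripper_force"],s["ft_force"])
im=vision.get_image("scene");P=pts(im);
c=w(-115,55.5,124);print(c)
m=(np.linalg.norm(P[...,:2]-w(0,55.5,0)[:2],axis=2)<60)&(P[...,2]>112);print(m.sum(),np.percentile(P[m][:,2],[5,50,95]))
E
```

```text
[463.00858982  38.43767481 174.03867714] 11.112967143719402 33.229188323020935 [-2.10339    -3.82565166  1.87453501]
[463.77287886  39.55273064 124.        ]
1116 [122.69374485 127.70660457 149.63428916]
```

Scaled: 0.006 m / 0.75 = 0.008, 0.0045 m / 0.75 = 0.006.

Request:
step_arm(gripper=[-0.9, -0.9, -0.9, -0.9, -0.9], translation=[[0, 0, 0.002], [0, 0, 0.004], [0, 0, 0.006], [0, 0, 0.008], [0, 0, 0.008]], rot=[[0, 0, 0], [0, 0, 0], [0, 0, 0], [0, 0, 0], [0, 0, 0]])

```text
clock: 6.4
position: [463.0, 38.4, 171.9]
tool_rot: [0.599, 0.801, 0.0, 0.001]
ft_force: [-13.6, -4.9, 35.2]
width: 10.8
gripper_force: 36.8
```

```bash
python3 - <<'E'
from h import *
import pickle
s=arm.sense();print(s["position"],s["width"],s["gripper_force"],s["ft_force"])
a=vision.get_image("wrist");save("wrist4",a);b=vision.get_image("wrist")
print(np.abs(a["frame"].astype(int)-b["frame"]).max(2).__gt__(25).sum())
T=(pts(a).reshape(-1,3)-s["position"])@Rn.from_quat(s["tool_rot"]).as_matrix();T=T.reshape(480,640,3)
f=a["frame"];m=np.zeros(f.shape[:2],bool);m[200:330,295:340]=True;m&=(f.max(2)<70)
print(np.percentile(T[m],[1,50,99],axis=0).round(1))
E
```

```text
[463.00268619  38.429126   171.87047403] 10.779972635792511 36.79680526256561 [-13.57356512  -4.87006496  35.16733826]
14
[[nan nan nan]
 [nan nan nan]
 [nan nan nan]]
```

View pics/wrist4.png

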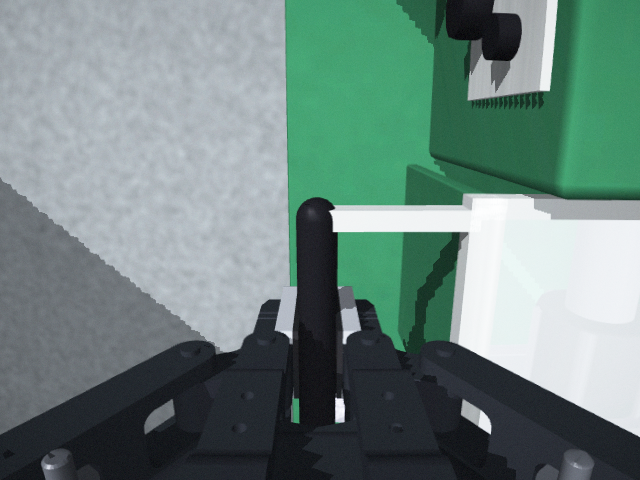

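The bar at (317,300) and the guard arm (row 218) are level, and the reaction has risen to 35 N, so the guard is shut against its stop. I'll release it.

Scaled: -0.07 m / 0.75 = -0.0933, -0.03 m / 0.75 = -0.04.

Request:
step_arm(gripper=[-0.2, -0.2, -0.2, -0.2, -0.2], translation=[[0, 0, -0.004], [0, 0, -0.0053], [0, 0, -0.0053], [0, 0, -0.04], [0, 0, -0.0933]], rot=[[0, 0, 0], [0, 0, 0], [0, 0, 0], [0, 0, 0], [0, 0, 0]])

```text
clock: 7.12
position: [462.3, 38.8, 236.9]
tool_rot: [0.598, 0.801, -0.001, -0.002]
ft_force: [0.2, -1.1, -0.1]
width: 34.3
gripper_force: 0.0
```

```bash
python3 - <<'E'
from h import *
s=arm.sense();print(s["position"],s["width"],s["ft_force"])
plan(w(0,-31,250))
E
```

```text
[462.31392358  38.83692409 236.91070026] 34.25041182405354 [ 0.1989146  -1.06152825 -0.12718329]
trans [-0.0862  0.1166 -0.0137] rot [-0.0041 -0.0013 -0.0003] deg 0.2
```

Scaled: 0.117 m / 0.75 = 0.156, -0.086 m / 0.75 = -0.1147.

Request:
step_arm(gripper=[1, 1, 1, 1, 1], translation=[[-0.04, 0.0533, -0.0133], [-0.08, 0.1067, -0.0133], [-0.1147, 0.156, -0.0133], [-0.1147, 0.156, -0.0133], [-0.1147, 0.156, -0.0133]], rot=[[0, 0, 0], [0, 0, 0], [0, 0, 0], [0, 0, 0], [0, 0, 0]])

```text
clock: 7.75
position: [599.1, -10.4, 246.8]
tool_rot: [0.599, 0.801, -0.001, -0.001]
ft_force: [0.4, 0.2, 0.2]
width: 85.5
gripper_force: 0.0
```

```bash
python3 - <<'E'
from h import *
s=arm.sense();im=vision.get_image("wrist");save("wrist5",im);P=pts(im)
print(s["position"],s["width"]);plan(w(0,-31,144))
M=np.array([[np.cos(YAW),-np.sin(YAW)],[np.sin(YAW),np.cos(YAW)]])
c=np.array([*w(0,-31,0)[:2]])
L=np.dstack([(P[...,:2]-ORG)@M,P[...,2]]);z=P[...,2]
v=np.arange(480)[:,None]+np.zeros((1,640))
for nm,a,b in(("near",-16,12),("far",-80,-56)):
    m=(abs(z-120)<4)&(L[...,1]>a)&(L[...,1]<b)&(abs(L[...,0])<75);q=L[m];print(nm,m.sum(),np.percentile(q,[2,50,98],axis=0).round(1).tolist() if m.sum() else 0)
m=(z>92)&(z<112)&(L[...,1]>-45)&(L[...,1]<-13)&(abs(L[...,0])<25);q=L[m];print("head",m.sum(),np.percentile(q,[2,50,98],axis=0).round(1).tolist() if m.sum() else 0)
m=(L[...,1]>15)&(L[...,1]<90)&(abs(L[...,0])<65)&(z>100);print("guard z",np.percentile(z[m],[5,50,95]))
for x0 in(-70,-40,-10,20,50):
    k=m&(abs(L[...,0]-x0)<5); print(x0,k.sum(),np.median(z[k]).round(1) if k.sum() else 0)
E
```

```text
[599.06527607 -10.39085556 246.80165469] 85.5070368991069
trans [-0.0005  0.      0.1031] rot [-0.0022 -0.001  -0.0002] deg 0.1
near 6276 [[-56.6, -12.1, 117.7], [0.8, -6.1, 119.8], [57.8, -0.6, 121.2]]
far 4463 [[-56.7, -73.9, 116.5], [0.7, -68.4, 119.8], [58.1, -64.3, 121.0]]
head 1756 [[-12.8, -33.4, 96.6], [1.2, -25.0, 103.0], [15.7, -16.9, 107.2]]
guard z [124.81316923 125.97321141 127.81903714]
-70 0 0
-40 3900 125.9
-10 3929 125.9
20 3939 125.9
50 3885 125.8
```

View pics/wrist5.png

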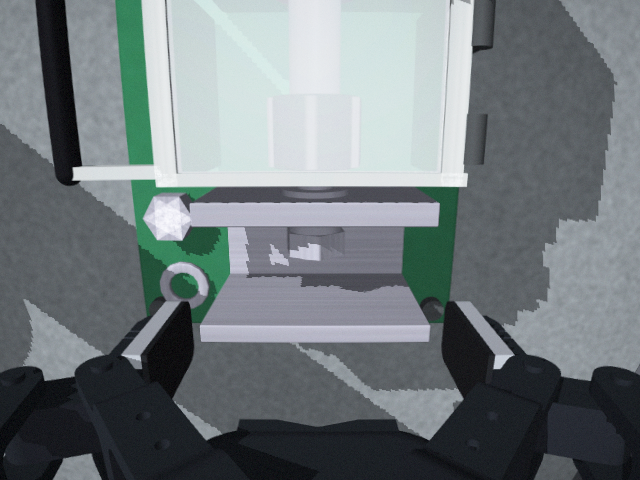

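The guard reads flat at 126 mm over its whole depth, so it is shut. The legs match the model: near top at row 214, far top at row 332, and the head at (315,242) between them. I'll partly close the fingers so they clear the spare bolt at (168,216), then go down.

Scaled: 0.07 m / 0.75 = 0.0933, 0.05 m / 0.75 = 0.0667.

Request:
step_arm(gripper=[0.2, 0.2, 0.2, 0.2, 0.2], translation=[[0, 0, 0], [-0.0013, 0, 0.0133], [-0.0013, 0, 0.04], [-0.0013, 0, 0.0667], [-0.0013, 0, 0.0933]], rot=[[0, 0, 0], [0, 0, 0], [0, 0, 0], [0, 0, 0], [0, 0, 0]])

```text
clock: 8.43
position: [599.5, -11.4, 176.9]
tool_rot: [0.598, 0.801, -0.0, -0.0]
ft_force: [0.8, 0.4, 0.4]
width: 51.4
gripper_force: 0.0
```

Scaled: 0.033 m / 0.75 = 0.044, 0.024 m / 0.75 = 0.032.

Request:
step_arm(gripper=[0.2, 0.2, 0.2, 0.2], translation=[[0, 0, 0.016], [0, 0, 0.032], [0, 0, 0.044], [0, 0, 0.044]], rot=[[0, 0, 0], [0, 0, 0], [0, 0, 0], [0, 0, 0]])

```text
clock: 8.93
position: [599.8, -11.6, 144.3]
tool_rot: [0.599, 0.801, -0.0, -0.0]
ft_force: [-0.4, -0.7, -0.1]
width: 51.2
gripper_force: 0.0
```

```bash
python3 - <<'E'
from h import *
s=arm.sense();print(s["position"],s["width"],s["ft_force"]);plan(w(0,-32,144))
E
```

```text
[599.8115408  -11.56713085 144.27668122] 51.229555834954816 [-0.40231693 -0.6560033  -0.06814121]
trans [ 0.0002 -0.0009  0.0003] rot [-0.0011 -0.0003 -0.0005] deg 0.1
```

No contact on the way down. Closing on the head.

Scaled: -0.001 m / 0.75 = -0.0013.

Request:
step_arm(gripper=[-0.6, -0.6, -0.6, -0.6, -0.6], translation=[[0, -0.0013, 0], [0, -0.0013, 0], [0, -0.0013, 0], [0, -0.0013, 0], [0, -0.0013, 0]], rot=[[0, 0, 0], [0, 0, 0], [0, 0, 0], [0, 0, 0], [0, 0, 0]], newtons=60)

```text
clock: 9.55
position: [598.0, -12.3, 145.4]
tool_rot: [0.599, 0.801, -0.001, -0.0]
ft_force: [-4.9, -1.9, 4.9]
width: 29.5
gripper_force: 59.3
```

Request:
step_arm(gripper=[-0.6, -0.6, -0.6, -0.6, -0.6], translation=[[0, 0, 0], [0, 0, 0], [0, 0, 0], [0, 0, 0], [0, 0, 0]], rot=[[0, 0, 0], [0, 0, 0], [0, 0, 0], [0, 0, 0], [0, 0, 0]])

```text
clock: 10.18
position: [598.0, -12.3, 145.4]
tool_rot: [0.599, 0.801, -0.001, -0.0]
ft_force: [-5.8, -2.6, 4.4]
width: 29.5
gripper_force: 59.3
```

```bash
python3 - <<'E'
from h import *
s=arm.sense();print(s["position"],s["width"],s["gripper_force"],s["ft_force"],s["wrist_torque"])
im=vision.get_image("wrist");save("wrist6",im);P=pts(im);f=im["frame"]
E
```

```text
[598.0121513  -12.33007537 145.37199826] 29.520327310520692 59.34359332546592 [-5.84268373 -2.58538765  4.42170657] [-0.32653903  0.9187114   0.02604963]
```

View pics/wrist6.png

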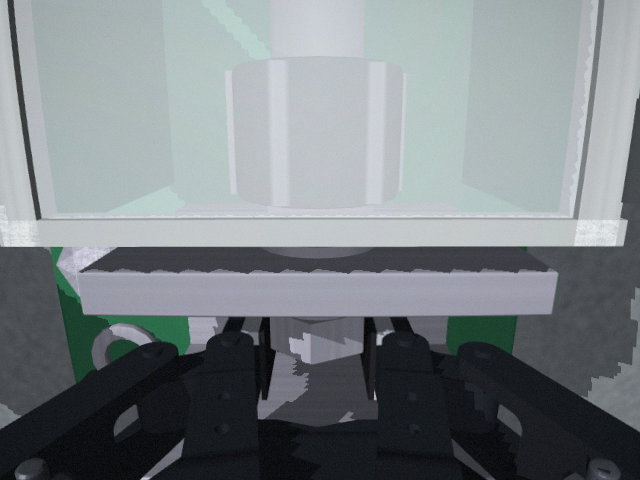

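The pads at (265,360) and (370,360) hold the head at the expected 29.5 mm across flats with 59 N, and the nut is visible through the guard at (318,130). I'll hold while the nut runs home.

Request:
step_arm(gripper=[-0.6, -0.6, -0.6, -0.6, -0.6], translation=[[0, 0, 0], [0, 0, 0], [0, 0, 0], [0, 0, 0], [0, 0, 0]], rot=[[0, 0, 0], [0, 0, 0], [0, 0, 0], [0, 0, 0], [0, 0, 0]])

```text
clock: 10.85
position: [598.0, -12.3, 145.4]
tool_rot: [0.599, 0.801, -0.001, -0.0]
ft_force: [-5.4, -1.6, 4.6]
width: 29.3
gripper_force: 59.3
```

Request:
step_arm(gripper=[-0.6, -0.6, -0.6, -0.6, -0.6], translation=[[0, 0, 0], [0, 0, 0], [0, 0, 0], [0, 0, 0], [0, 0, 0]], rot=[[0, 0, 0], [0, 0, 0], [0, 0, 0], [0, 0, 0], [0, 0, 0]])

```text
clock: 11.48
position: [598.0, -12.3, 145.4]
tool_rot: [0.599, 0.801, -0.001, -0.0]
ft_force: [-5.1, -1.8, 4.4]
width: 29.6
gripper_force: 59.3
```

Request:
step_arm(gripper=[-0.6, -0.6, -0.6, -0.6, -0.6], translation=[[0, 0, 0], [0, 0, 0], [0, 0, 0], [0, 0, 0], [0, 0, 0]], rot=[[0, 0, 0], [0, 0, 0], [0, 0, 0], [0, 0, 0], [0, 0, 0]])

```text
clock: 12.1
position: [598.0, -12.3, 145.4]
tool_rot: [0.599, 0.801, -0.001, -0.001]
ft_force: [-5.6, -1.6, 4.1]
width: 29.8
gripper_force: 59.3
```

Request:
step_arm(gripper=[-0.6, -0.6, -0.6, -0.6, -0.6], translation=[[0, 0, 0], [0, 0, 0], [0, 0, 0], [0, 0, 0], [0, 0, 0]], rot=[[0, 0, 0], [0, 0, 0], [0, 0, 0], [0, 0, 0], [0, 0, 0]])

```text
clock: 12.72
position: [598.0, -12.3, 145.4]
tool_rot: [0.599, 0.801, -0.001, -0.0]
ft_force: [-5.2, -3.1, 4.0]
width: 29.1
gripper_force: 59.3
```

Request:
step_arm(gripper=[-0.6, -0.6, -0.6, -0.6, -0.6], translation=[[0, 0, 0], [0, 0, 0], [0, 0, 0], [0, 0, 0], [0, 0, 0]], rot=[[0, 0, 0], [0, 0, 0], [0, 0, 0], [0, 0, 0], [0, 0, 0]])

```text
clock: 13.35
position: [598.0, -12.3, 145.4]
tool_rot: [0.599, 0.801, -0.001, -0.0]
ft_force: [-5.4, -2.1, 4.0]
width: 29.7
gripper_force: 59.3
```

```bash
cat > diff.py <<'E'
from h import *
s=arm.sense();print(s["clock"],s["width"],s["gripper_force"],s["wrist_torque"])
a=[vision.get_image("wrist")["frame"].astype(int) for _ in range(4)]
for x in a[1:]: print("nut/shaft diff",np.abs(x-a[0])[0:200,220:410].mean().round(3),"head diff",np.abs(x-a[0])[320:400,270:365].mean().round(3),"ref",np.abs(x-a[0])[420:,250:400].mean().round(3))
E
python3 diff.py
```

```text
13.35 29.676761268313076 59.343443512916565 [-0.35011353  0.98269523 -0.00452647]
nut/shaft diff 3.209 head diff 2.251 ref 3.208
nut/shaft diff 4.719 head diff 2.277 ref 3.187
nut/shaft diff 5.467 head diff 2.294 ref 3.167
```

The nut is still turning, since its difference grows from frame to frame, while the head stands still. Continuing to hold.

Request:
step_arm(gripper=[-0.6, -0.6, -0.6, -0.6, -0.6], translation=[[0, 0, 0], [0, 0, 0], [0, 0, 0], [0, 0, 0], [0, 0, 0]], rot=[[0, 0, 0], [0, 0, 0], [0, 0, 0], [0, 0, 0], [0, 0, 0]])

```text
clock: 14.18
position: [598.0, -12.3, 145.4]
tool_rot: [0.599, 0.801, -0.001, -0.0]
ft_force: [-5.4, -1.8, 4.6]
width: 29.3
gripper_force: 59.3
```

Request:
step_arm(gripper=[-0.6, -0.6, -0.6, -0.6, -0.6], translation=[[0, 0, 0], [0, 0, 0], [0, 0, 0], [0, 0, 0], [0, 0, 0]], rot=[[0, 0, 0], [0, 0, 0], [0, 0, 0], [0, 0, 0], [0, 0, 0]])

```text
clock: 14.8
position: [598.0, -12.3, 145.4]
tool_rot: [0.599, 0.801, -0.001, -0.0]
ft_force: [-5.8, -2.7, 4.1]
width: 29.7
gripper_force: 60.4
```

Request:
step_arm(gripper=[-0.6, -0.6, -0.6, -0.6, -0.6], translation=[[0, 0, 0], [0, 0, 0], [0, 0, 0], [0, 0, 0], [0, 0, 0]], rot=[[0, 0, 0], [0, 0, 0], [0, 0, 0], [0, 0, 0], [0, 0, 0]])

```text
clock: 15.42
position: [598.0, -12.3, 145.4]
tool_rot: [0.599, 0.801, -0.001, -0.0]
ft_force: [-5.7, -2.5, 3.8]
width: 29.0
gripper_force: 60.4
```

Request:
step_arm(gripper=[-0.6, -0.6, -0.6, -0.6, -0.6], translation=[[0, 0, 0], [0, 0, 0], [0, 0, 0], [0, 0, 0], [0, 0, 0]], rot=[[0, 0, 0], [0, 0, 0], [0, 0, 0], [0, 0, 0], [0, 0, 0]])

```text
clock: 16.05
position: [598.0, -12.3, 145.4]
tool_rot: [0.599, 0.801, -0.001, -0.0]
ft_force: [-5.1, -2.3, 4.1]
width: 29.5
gripper_force: 60.4
```

```bash
python3 diff.py
```

```text
16.05 29.50882180226687 60.434483382850885 [-0.28697286  0.80168452  0.01664811]
nut/shaft diff 1.738 head diff 2.254 ref 3.167
nut/shaft diff 1.736 head diff 2.271 ref 3.197
nut/shaft diff 1.743 head diff 2.278 ref 3.197
```

The nut has stopped at home: only image noise is left, and the grip force stepped up at about 14.8 s. The head is still gripped at 60 N.

```bash
python3 -c "
from cell import arm
print(arm.hand_in())"
```

```text
the job is handed in; nothing more can be done
None
```

I lowered the guard until it was shut, held the bolt head while the nut ran until it stopped turning, and handed the job in at about 16 s of the 58 s, still gripping the head at about 60 N; no verdict came back.

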